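# Clamp the dried fish in the drying rack and start the blower

## Robot

A 6-joint arm with a two-finger parallel gripper is mounted at the origin on the work surface. World frame = base frame: x ahead of the robot, y to its left, z up, the work surface at z = 0. Lengths are in m, angles in degrees, forces in N, time in s.
With the tool pointing down it reaches from about 0.4 to 0.825 m from the base axis. Payload 7 kg.
Tool frame: the origin (TCP) lies midway between the tips of the shut fingers; the grasp point (between the pads) lies 19 mm behind it (r.grip_depth is the distance from the TCP to the grasp point, in m); z points along the fingers, y is the line along which they close (so a half turn about z gives the same grasp; the last joint's range is limited). The gripper opens to 88 mm and grips with 3 to 60 N. Pads are 19 mm wide; open, the fingers measure 130 mm over their backs; the gripper's body (78 mm by 193 mm) begins 47 mm behind the grasp point.
Start: joints at [-55.285, 20.546, 0.682, 0, -70.136, -16.507], TCP at [0.211, -0.641, 0.227] pointing down, gripper open.
Joint ranges: [-176.03, 176.03], [-82.01, 121.73], [-58.28, 71.71], [-173.87, 95.51], [-174.79, -0.11], [-173.66, 173.66]. Speed limits (degrees/s): [136.94, 136.94, 172.46, 180, 180, 180].

## Interface

Orientations are given as [roll, pitch, yaw] about the fixed x, y, z axes, in that order (R = Rz(yaw) Ry(pitch) Rx(roll)).
In Python, from plant import r, capture, close_job, search_frame, outline_of gives the robot as it stands.
- The arm moves only by the shell command python3 -m creep 'ROWS' [FORCE]. ROWS is JSON, a list of rows, each a list of 7 numbers: the finger opening in mm, from 0 to 87.6, then the shift along the world's x, y, z in units of 25 mm (1.0 is 25 mm), then the turn, a rotation vector about the world's x, y, z in degrees. In form: [[hand, x, y, z, ax, ay, az], ...]. A call has 1 to 8 rows; each row shifts and turns the commanded pose from where the row before left it; what a row does not reach is not made up. A row lasts 1/12 s, in which the tool goes at most 41.7 mm and 7.16 degrees, less where a joint would pass 70% of its speed; a pose out of reach is approached as far as the arm can. A call is refused whole if a number of a shift passes 1 or a number of a turn 7.16, either way. A call with a gripper value outside its range is refused whole. The fingers move at their own pace and stop on an object; FORCE is the grip in N (left out, the last holds). Time passes only in rows, so rows that do not move let the fingers close. It gives the time, the measured TCP pose, the force, the opening and the grip force at its end, in the units of the state.
- r.get_state(): the state, without advancing time (a new reading comes with each control period).
- capture(name): name is "side" or "top" or "wrist"; returns a dict with "frame" (400x640x3 uint8, red, green, blue), "K" (3x3 intrinsics, pixels), "origin" and "rotation" of the camera in the world. Camera axes: x right, y down, z forward; pixel columns grow to the right and rows downward; lengths in m; the calibration is good to about 2 mm. The wrist camera is an equidistant fisheye: a pixel r from the principal point sees the ray r / f radians off the axis. A picture is of the moment at which its call begins. There is no depth.
- close_job(): hands the job in; it is judged then, once.
Trained networks look in a picture, given as the dict that the camera call returned (one of the last four; its "shot" number tells which), for a name from the list of things; names that differ only in an ending like _2 or _b are one class to them, and where a whole thing is asked for, a point or a joint stands for the part that bears it (a point fixed in the world has none). Each returns a list of dicts, best first, with "conf" (0 to 1); they miss things now and then, are a little off and sometimes report something else, mostly with a low value. They report only what shows in the picture. A call takes as long as a camera call. They do not tell look-alikes from the thing itself.
- search_frame(picture, target): "bbox" ([left, top, right, bottom] in pixels, round what is visible of it).
- outline_of(picture, target): "region" (400x640 bool, what is visible of it) and "bbox" ([left, top, right, bottom] in pixels, round what is visible of it).
The state is a dict: "time_s": time; "joints": joint angles; "qd": joint speeds; "joint_torque": joint torques, N m; "tcp_pos": TCP position; "eef_rot": TCP orientation; "contact_force": force on the tool from outside, world axes, zero at the start; "moment": the same for the moment, N m; "gripper_width": finger opening in m; "gripper_force": force on a finger pad.
Only numpy, scipy, OpenCV 4.12 (cv2) and the standard library are available. Lean on these libraries where they do the work, as an engineer would, in place of code of your own. Each camera call takes 0.05 s, during which the arm holds its last target. There are 200 camera calls.

## Task

Load the drying rack: lay every fish from the white board in a clamp of its own, flat on the bed with its head at the blue stripe, and press the mesh covers of all three clamps, an empty one too, down until they snap and stay shut. Only when all that is done, push the blower lever with the red ball all the way over, away from the robot. Leave the other things on the bench where they are.

Things in the scene. Friction and masses are not known exactly. Their poses are not given: they have to be found in the camera images.
- fish1: stiff-dried fish lying on its side on the white board (8 mm thick) at the start: 120 mm long, 36 mm wide and 26 mm thick, flat-sided over its middle 45 mm (grip across the width), about 0.12 kg; dark grey, ochre head with black eye, forked tail. Origin: centre of its underside; x from tail to head, y across the width. Absent in some starts (None).
- fish1_head (a point): on the axis of fish1, 50 mm from its middle towards the head, at mid-thickness
- fish2: stiff-dried fish lying on its side on the white board (8 mm thick) at the start: 120 mm long, 36 mm wide and 26 mm thick, flat-sided over its middle 45 mm (grip across the width), about 0.12 kg; dark grey, ochre head with black eye, forked tail. Origin: centre of its underside; x from tail to head, y across the width. Absent in some starts (None).
- fish2_head (a point): on the axis of fish2, 50 mm from its middle towards the head, at mid-thickness
- fish3: stiff-dried fish lying on its side on the white board (8 mm thick) at the start: 120 mm long, 36 mm wide and 26 mm thick, flat-sided over its middle 45 mm (grip across the width), about 0.12 kg; dark grey, ochre head with black eye, forked tail. Origin: centre of its underside; x from tail to head, y across the width. Absent in some starts (None).
- fish3_head (a point): on the axis of fish3, 50 mm from its middle towards the head, at mid-thickness
- rack: fixed steel drying rack, plate 190 x 330 x 8 mm, origin: centre of its underside. Three clamps at rack y = -115, 0, +115 mm (clamps 1, 2, 3), each lying along rack x with its middle at x = 0: hinge axis of the cover (along y) at x = +78 mm, 41 mm above the table; black catch at x = -77 mm, reaching 11 mm above the shut cover.
- clamp1_head (a point): where the head point of a fish well laid in clamp 1 comes: 50 mm from the clamp's middle, 13 mm above the plate, over the blue stripe across the plate at the catch end. The bed: the plate between two white lips 6 mm high, 48 mm apart inside, and two end stops 16 mm high, 137 mm apart inside; one fish lies along it.
- cover1 (a joint): hinge angle of the mesh cover of clamp 1 (150 x 66 x 4 mm, mesh too fine for a finger): 0 shut (lying from the hinge towards rack -x), 1.57 upright, 1.85 fully back. A light spring raises it to about 1.8 if let go unlatched; pressed right down (about 10 N on the pad) its end tab snaps past a sprung catch at about 0.05, which then holds it near 0.01.
- cover1_pad (a point): centre of the upper face of the yellow press pad (32 x 56 mm) on the free end of cover 1, 127 mm from the hinge; z points out of the cover's upper (outer) face
- clamp2_head (a point): where the head point of a fish well laid in clamp 2 comes: 50 mm from the clamp's middle, 13 mm above the plate, over the blue stripe across the plate at the hinge end. The bed: the plate between two white lips 6 mm high, 48 mm apart inside, and two end stops 16 mm high, 137 mm apart inside; one fish lies along it.
- cover2 (a joint): hinge angle of the mesh cover of clamp 2 (150 x 66 x 4 mm, mesh too fine for a finger): 0 shut (lying from the hinge towards rack -x), 1.57 upright, 1.85 fully back. A light spring raises it to about 1.8 if let go unlatched; pressed right down (about 10 N on the pad) its end tab snaps past a sprung catch at about 0.05, which then holds it near 0.01.
- cover2_pad (a point): centre of the upper face of the yellow press pad (32 x 56 mm) on the free end of cover 2, 127 mm from the hinge; z points out of the cover's upper (outer) face
- clamp3_head (a point): where the head point of a fish well laid in clamp 3 comes: 50 mm from the clamp's middle, 13 mm above the plate, over the blue stripe across the plate at the catch end. The bed: the plate between two white lips 6 mm high, 48 mm apart inside, and two end stops 16 mm high, 137 mm apart inside; one fish lies along it.
- cover3 (a joint): hinge angle of the mesh cover of clamp 3 (150 x 66 x 4 mm, mesh too fine for a finger): 0 shut (lying from the hinge towards rack -x), 1.57 upright, 1.85 fully back. A light spring raises it to about 1.8 if let go unlatched; pressed right down (about 10 N on the pad) its end tab snaps past a sprung catch at about 0.05, which then holds it near 0.01.
- cover3_pad (a point): centre of the upper face of the yellow press pad (32 x 56 mm) on the free end of cover 3, 127 mm from the hinge; z points out of the cover's upper (outer) face
- fan (a joint): blower switch lever on a grey block 70 x 50 x 25 mm: 0 is off, leaning towards the robot; 1.0 is fully on, leaning away; it stays where it is left
- fan_tip (a point): centre of the lever's red ball (26 mm across), 80 mm from the pivot, which is 22 mm above the table; it swings in the plane of world x and z
- salt_jar: salt jar with a red lid, 44 mm across, 62 mm high, standing on the board; not to be disturbed. Origin: centre of its underside
- spray_bottle: white bottle, 64 mm across, 160 mm high; not to be disturbed. Origin: centre of its underside
- brush: hand brush lying on the bench; not to be disturbed. Origin: in its middle
- spatula: spatula lying on the bench; not to be disturbed. Origin: in its middle
- tag_cup: steel cup, 70 mm across, 80 mm high; not to be disturbed. Origin: centre of its underside
- logger: orange temperature logger 70 x 45 x 20 mm lying on the bench; not to be disturbed. Origin: centre of its underside
Mind the look-alikes: they are no part of the job. Leave any pink look-alike of the part that bears fan alone.

How it is judged (in metres and radians):
On the way, in this order (a step that is already met when the one before it is completed fails the run):
1. every fish lies in a clamp, head at the blue stripe, and all three covers are latched shut (((distance between fish1_head and clamp1_head below 0.018 m and angle between the x axis of fish1 and the x axis of rack, either way round below 0.25 rad) or (distance between fish1_head and clamp2_head below 0.018 m and angle between the x axis of fish1 and the x axis of rack, either way round below 0.25 rad) or (distance between fish1_head and clamp3_head below 0.018 m and angle between the x axis of fish1 and the x axis of rack, either way round below 0.25 rad)) and ((distance between fish2_head and clamp1_head below 0.018 m and angle between the x axis of fish2 and the x axis of rack, either way round below 0.25 rad) or (distance between fish2_head and clamp2_head below 0.018 m and angle between the x axis of fish2 and the x axis of rack, either way round below 0.25 rad) or (distance between fish2_head and clamp3_head below 0.018 m and angle between the x axis of fish2 and the x axis of rack, either way round below 0.25 rad)) and ((distance between fish3_head and clamp1_head below 0.018 m and angle between the x axis of fish3 and the x axis of rack, either way round below 0.25 rad) or (distance between fish3_head and clamp2_head below 0.018 m and angle between the x axis of fish3 and the x axis of rack, either way round below 0.25 rad) or (distance between fish3_head and clamp3_head below 0.018 m and angle between the x axis of fish3 and the x axis of rack, either way round below 0.25 rad)) and value of joint each of cover1, cover2, cover3 below 0.03 rad and value of joint fan below 0.3 rad), for 0.3 s.
2. then the blower lever is pushed fully over (value of joint fan above 0.88 rad), for 0.2 s.
At the end, for the whole second after the job is handed in: Every fish lies at rest in a clamp with its head site within 18 mm of the clamp's head site and lying along the clamp within 0.25 rad, all three covers are below 0.03 rad, and the lever is beyond 0.88 rad, having been pushed there after the covers were latched (((distance between fish1_head and clamp1_head below 0.018 m and angle between the x axis of fish1 and the x axis of rack, either way round below 0.25 rad) or (distance between fish1_head and clamp2_head below 0.018 m and angle between the x axis of fish1 and the x axis of rack, either way round below 0.25 rad) or (distance between fish1_head and clamp3_head below 0.018 m and angle between the x axis of fish1 and the x axis of rack, either way round below 0.25 rad)) and ((distance between fish2_head and clamp1_head below 0.018 m and angle between the x axis of fish2 and the x axis of rack, either way round below 0.25 rad) or (distance between fish2_head and clamp2_head below 0.018 m and angle between the x axis of fish2 and the x axis of rack, either way round below 0.25 rad) or (distance between fish2_head and clamp3_head below 0.018 m and angle between the x axis of fish2 and the x axis of rack, either way round below 0.25 rad)) and ((distance between fish3_head and clamp1_head below 0.018 m and angle between the x axis of fish3 and the x axis of rack, either way round below 0.25 rad) or (distance between fish3_head and clamp2_head below 0.018 m and angle between the x axis of fish3 and the x axis of rack, either way round below 0.25 rad) or (distance between fish3_head and clamp3_head below 0.018 m and angle between the x axis of fish3 and the x axis of rack, either way round below 0.25 rad)) and value of joint each of cover1, cover2, cover3 below 0.03 rad and value of joint fan above 0.88 rad and linear speed of each of fish1, fish2, fish3 below 0.03 m/s); the robot touches nothing.
It fails at once if a bystander is pushed more than 60 mm from its place (distance of any of salt_jar, spray_bottle, brush, spatula, tag_cup, logger from where it was at the start of the episode above 0.06 m).
It fails at once if a standing bystander is knocked over (angle between any of salt_jar, spray_bottle, tag_cup's own z axis and vertical above 0.8 rad).
Of fish1, fish2, fish3 only 2 to 3 are there at a start; the rules pass over those that are not, and their reading is None.
At some moment in a run one of fish1, fish2, fish3 may be knocked a few centimetres aside while the robot is not near it.
Once in a run the grip may slacken for a moment while it holds something.
It also fails if it takes over 210 s, if anything falls off the work surface, if the arm or the gripper's body presses on something with over 40 N, if the wrist force passes 120 N, or if a joint passes its speed limit or range.

## Working session

There is one attempt and no reset: what is moved stays moved. The work goes in short steps, Python scripts to look and compute and a shell command to move; the robot and the scene stay as the last step left them, time stands still between calls to the robot, and variables do not carry over. Pictures are saved under pics/ and viewed, at most 14 in all, crops included, and the job is handed in when it is done.

```bash
ls; mkdir -p pics; cat > h.py <<'E'
import numpy as np, cv2, json
from plant import r, capture, close_job, search_frame, outline_of
def save(c,name,crop=None,scale=1):
    f=c["frame"]
    if crop: f=f[crop[1]:crop[3],crop[0]:crop[2]]
    f=cv2.resize(f,None,fx=scale,fy=scale,interpolation=cv2.INTER_CUBIC)
    cv2.imwrite("pics/"+name,f[:,:,::-1])
def ray(c,uv,fish=False):
    K=c["K"];x=(uv[0]-K[0,2])/K[0,0];y=(uv[1]-K[1,2])/K[1,1]
    if fish:
        t=np.hypot(x,y);s=np.sin(t)/t if t>1e-9 else 1
        d=np.array([x*s,y*s,np.cos(t)])
    else: d=np.array([x,y,1.]);d/=np.linalg.norm(d)
    return np.array(c["origin"]),np.array(c["rotation"])@d
def onz(c,uv,z,fish=False):
    o,d=ray(c,uv,fish);return o+d*(z-o[2])/d[2]
def tri(rays):
    A=np.zeros((3,3));b=np.zeros(3)
    for o,d in rays:
        P=np.eye(3)-np.outer(d,d);A+=P;b+=P@o
    X=np.linalg.solve(A,b)
    return X,[float(np.linalg.norm((np.eye(3)-np.outer(d,d))@(X-o))) for o,d in rays]
def proj(c,X):
    p=np.array(c["rotation"]).T@(np.array(X)-c["origin"]);q=c["K"]@p;return q[:2]/q[2]
E
python3 - <<'E'
from h import *
np.set_printoptions(precision=3,suppress=True)
for n in ("side","top","wrist"):
    c=capture(n);print(n,c["origin"],c["rotation"].tolist() if hasattr(c["rotation"],'tolist') else c["rotation"],c["K"][0,0]);save(c,n+"0.png",scale=1.25)
    for t in ("fish1","rack","cover1","fan","salt_jar","spray_bottle","tag_cup"):
        print(t,[(np.round(d["bbox"]).tolist(),round(d["conf"],2)) for d in search_frame(c,t)])
E
```

```text
pics
side [-0.01   0.728  1.058] [-136.69222559400492, 0.010966138007590408, -142.2905576658708] 419.5177975352307
fish1 [([311.0, 241.0, 341.0, 266.0], 0.74), ([247.0, 246.0, 264.0, 275.0], 0.63), ([281.0, 216.0, 298.0, 243.0], 0.52), ([172.0, 294.0, 204.0, 344.0], 0.15)]
rack [([314.0, 112.0, 412.0, 226.0], 0.93), ([383.0, 120.0, 402.0, 139.0], 0.61)]
cover1 [([316.0, 149.0, 339.0, 190.0], 0.95), ([350.0, 110.0, 367.0, 152.0], 0.77), ([330.0, 128.0, 351.0, 171.0], 0.74)]
fan [([293.0, 185.0, 306.0, 196.0], 0.43)]
salt_jar [([284.0, 273.0, 300.0, 298.0], 0.86), ([292.0, 182.0, 306.0, 197.0], 0.19)]
spray_bottle [([176.0, 295.0, 205.0, 345.0], 0.72), ([351.0, 110.0, 368.0, 154.0], 0.24)]
tag_cup [([384.0, 116.0, 402.0, 141.0], 0.86)]
top [0.393 0.042 1.34 ] [-173.37578807674925, -0.6390831752840436, -90.00091748812187] 439.3640875777896
fish1 [([266.0, 168.0, 291.0, 206.0], 0.85), ([208.0, 177.0, 248.0, 198.0], 0.59), ([270.0, 214.0, 284.0, 255.0], 0.56), ([311.0, 166.0, 319.0, 177.0], 0.24)]
rack [([334.0, 154.0, 450.0, 243.0], 0.81), ([219.0, 224.0, 236.0, 239.0], 0.68)]
cover1 [([
[... 190 characters left out ...]
11.0, 178.0, 247.0, 197.0], 0.3)]
fan [([309.0, 166.0, 319.0, 178.0], 0.62), ([363.0, 142.0, 367.0, 153.0], 0.41)]
salt_jar [([221.0, 226.0, 240.0, 242.0], 0.52)]
spray_bottle [([419.0, 154.0, 450.0, 181.0], 0.64), ([118.0, 177.0, 156.0, 204.0], 0.59)]
tag_cup [([467.0, 172.0, 501.0, 196.0], 0.84), ([127.0, 220.0, 147.0, 243.0], 0.62), ([269.0, 217.0, 286.0, 258.0], 0.26)]
wrist [ 0.136 -0.666  0.384] [163.3182388163828, 0.02085602654544298, 108.24898701575626] 309.70691628693146
fish1 [([571.0, 388.0, 593.0, 400.0], 0.44)]
rack []
cover1 []
fan [([569.0, 383.0, 596.0, 400.0], 0.42)]
salt_jar [([602.0, 355.0, 623.0, 373.0], 0.8)]
spray_bottle [([608.0, 378.0, 640.0, 400.0], 0.87)]
tag_cup []
```

```bash
python3 - <<'E'
s=open('h.py').read()
s=s.replace('def save','from scipy.spatial.transform import Rotation as Ro\ndef RM(c): return Ro.from_euler("xyz",c["rotation"],degrees=True).as_matrix()\ndef save',1).replace('np.array(c["rotation"])','RM(c)')
open('h.py','w').write(s)
E
```

```text
(no output)
```

View pics/top0.png

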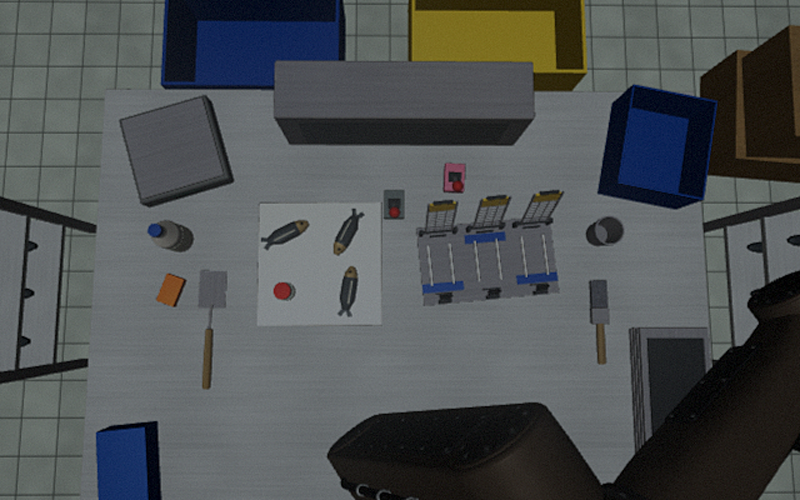

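View pics/side0.png

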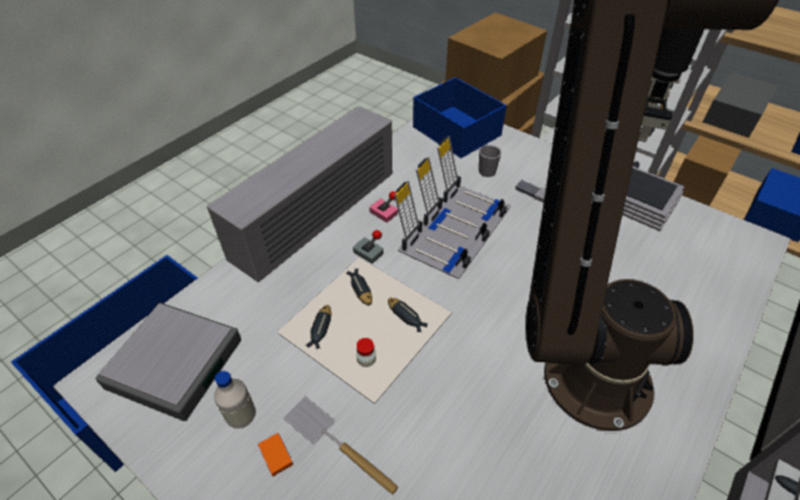

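```bash
cat > m.py <<'E'
from h import *
np.set_printoptions(precision=3,suppress=True)
t=capture("top");s=capture("side")
def masks(c,n):
    return [d for d in outline_of(c,n) if d["conf"]>0.4]
def cen(d):
    v,u=np.nonzero(d["region"]);return np.array([u.mean(),v.mean()])
for n in ("fish1","fan_tip","cover1_pad","salt_jar"):
    T=masks(t,n);S=masks(s,n)
    for a in T:
        u=cen(a);g=onz(t,u,0.02)
        line=[n,round(a["conf"],2),u,"z.02:",g]
        best=None
        for b in S:
            X,e=tri([ray(t,u),ray(s,cen(b))])
            if max(e)<0.012 : line+=["tri",X,round(max(e),4)]
        print(*line)
        if n=="fish1":
            v,uu=np.nonzero(a["region"]);P=np.array([onz(t,(x,y),0.021)[:2] for x,y in zip(uu,v)])
            m=P.mean(0);w,V=np.linalg.eigh(np.cov((P-m).T));ax=V[:,1];q=(P-m)@ax
            print("   center",(m+ax*(q.max()+q.min())/2),"axis deg",np.degrees(np.arctan2(ax[1],ax[0])),"len",np.ptp(q))
# blue stripes top
f=t["frame"].astype(int);mk=((f[...,2]>f[...,0]+40)&(f[...,2]>60)).astype(np.uint8);mk[:150]=0;mk[:,:320]=0;mk[260:]=0;mk[:,470:]=0
k,l,st,ce=cv2.connectedComponentsWithStats(mk)
for i in range(1,k):
    if st[i,4]>15: print("blue",ce[i],st[i],onz(t,ce[i],0.009))
save(t,"rack_top.png",(300,130,480,260),4)
E
python3 m.py
```

```text
fish1 0.81 [277.552 186.125] z.02: [0.58  0.132 0.02 ] tri [0.58  0.132 0.018] 0.0002
   center [0.582 0.131] axis deg 152.19197301795924 len 0.11858130526462785
fish1 0.6 [278.749 232.208] z.02: [0.441 0.127 0.02 ] tri [0.44  0.127 0.018] 0.0003
   center [0.441 0.127] axis deg 171.35519000515905 len 0.11672769319588655
fish1 0.57 [228.331 186.691] z.02: [0.578 0.281 0.02 ] tri [0.578 0.281 0.02 ] 0.0003
   center [0.578 0.281] axis deg 115.57506330909354 len 0.11970223033384572
fish1 0.55 [136.924 188.713] z.02: [0.571 0.556 0.02 ]
   center [0.572 0.558] axis deg 70.5575718553443 len 0.11396019381775029
fan_tip 0.72 [278.671 232.293] z.02: [0.44  0.127 0.02 ]
fan_tip 0.46 [365.696 147.873] z.02: [ 0.699 -0.137  0.02 ] tri [ 0.691 -0.128  0.07 ] 0.0041
cover1_pad 0.95 [433.072 164.693] z.02: [ 0.647 -0.343  0.02 ] tri [ 0.628 -0.313  0.122] 0.001
salt_jar 0.68 [227.511 232.873] z.02: [0.439 0.28  0.02 ] tri [0.438 0.277 0.039] 0.0002
salt_jar 0.52 [390.506 201.203] z.02: [ 0.534 -0.21   0.02 ]
blue [387.479 189.716] [372 185  32  10 211] [ 0.571 -0.204  0.009]
blue [429.24  222.124] [413 217  33  11 225] [ 0.472 -0.329  0.009]
blue [354.053 229.412] [338 225  33  10 228] [ 0.45  -0.1    0.009]
```

View pics/rack_top.png

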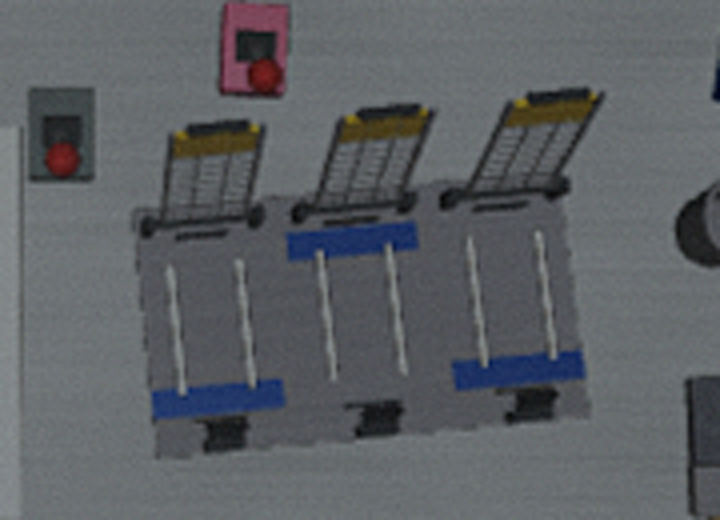

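```bash
cat > m2.py <<'E'
from h import *
np.set_printoptions(precision=3,suppress=True)
t=capture("top");s=capture("side")
def comps(c,mk,box,amin=8):
    m=np.zeros_like(mk,np.uint8);m[box[1]:box[3],box[0]:box[2]]=mk[box[1]:box[3],box[0]:box[2]]
    k,l,st,ce=cv2.connectedComponentsWithStats(m);return [ce[i] for i in range(1,k) if st[i,4]>amin]
def blue(c): f=c["frame"].astype(int);return (f[...,2]>f[...,0]+40)&(f[...,2]>60)
def red(c): f=c["frame"].astype(int);return (f[...,0]>f[...,1]+60)&(f[...,0]>f[...,2]+60)
def yel(c): f=c["frame"].astype(int);return (f[...,0]>f[...,2]+45)&(f[...,1]>f[...,2]+20)
for nm,fn,bt,bs in (("blue",blue,(320,150,470,260),(310,145,412,226)),("red",red,(295,130,390,190),(285,140,330,200)),("yel",yel,(320,130,480,200),(305,100,375,175))):
    for a in comps(t,fn(t),bt):
        for b in comps(s,fn(s),bs):
            X,e=tri([ray(t,a),ray(s,b)])
            if max(e)<0.006: print(nm,a,b,X,max(e))
st=r.get_state();print({k:st[k] for k in("time_s","joints","tcp_pos","eef_rot","contact_force","gripper_width")})
E
python3 m2.py
```

```text
blue [387.434 189.703] [350.926 174.909] [ 0.572 -0.204  0.008] 0.00059492229317353
blue [429.062 222.167] [392.243 168.112] [ 0.473 -0.329  0.005] 0.0012885801380782698
blue [354.052 229.428] [362.23  208.007] [ 0.451 -0.1    0.003] 0.0017764512916310603
red [365.5   148.214] [313.067 155.133] [ 0.681 -0.126  0.097] 0.0015679948355591838
red [314.741 169.407] [306.455 166.98 ] [0.596 0.02  0.197] 0.003724370394923969
red [314.741 169.407] [301. 187.] [0.617 0.02  0.097] 0.0001962036263434025
yel [436.279 157.59 ] [355.176 117.776] [ 0.638 -0.309  0.168] 4.0307716589774754e-05
yel [388.067 161.6  ] [338.72  135.237] [ 0.62  -0.177  0.183] 0.004510716308756706
yel [395.571 161.643] [338.72  135.237] [ 0.628 -0.198  0.165] 0.0008197977139560637
yel [402.364 160.909] [338.72  135.237] [ 0.637 -0.219  0.147] 0.004889738659915794
yel [352.182 164.636] [320.518 153.964] [ 0.617 -0.081  0.168] 0.0010626520649340877
yel [360.545 165.   ] [320.518 153.964] [ 0.626 -0.102  0.147] 0.005502209344225281
{'time_s': 1.8, 'joints': array([-55.285,  20.548,   0.68 ,   0.   , -70.137, -16.506]), 'tcp_pos': array([ 0.211, -0.641,  0.227]), 'eef_rot': array([ 179.995,   -0.002, -161.791]), 'contact_force': array([0.528, 0.443, 0.368]), 'gripper_width': 0.08741725425002152}
```

```bash
python3 -m creep '[[60,0.6,1,0,0,0,-1.68],[60,0.6,1,0,0,0,-1.68],[60,0.6,1,0,0,0,-1.68],[60,0.6,1,0,0,0,-1.68],[60,0.6,1,0,0,0,-1.68],[60,0.6,1,0,0,0,-1.68],[60,0.6,1,0,0,0,-1.68],[60,0.6,1,0,0,0,-1.68]]' 15
python3 -m creep '[[60,0.6,1,0,0,0,-1.68],[60,0.6,1,0,0,0,-1.68],[60,0.6,1,0,0,0,-1.68],[60,0.6,1,0,0,0,-1.68],[60,0.6,1,0,0,0,-1.68],[60,0.6,1,0,0,0,-1.68],[60,0.6,1,0,0,0,-1.68],[60,0.6,1,0,0,0,-1.68]]'
python3 -m creep '[[60,0,1,0,0,0,0],[60,0,1,0,0,0,0],[60,0,1,0,0,0,0],[60,0,1,0,0,0,0],[60,0,1,0,0,0,0],[60,0,1,0,0,0,0],[60,0,1,0,0,0,0],[60,0,1,0,0,0,0]]'
python3 -m creep '[[60,0,1,0,0,0,0],[60,0,1,0,0,0,0],[60,0,1,0,0,0,0],[60,0,1,0,0,0,0],[60,0,1,0,0,0,0],[60,0,1,0,0,0,0],[60,0,1,0,0,0,0],[60,0,0,0,0,0,0]]'
cat > w.py <<'E'
# fish poses from the wrist camera (and state)
from h import *
import sys
np.set_printoptions(precision=3,suppress=True)
c=capture("wrist")
print(r.get_state()["tcp_pos"],r.get_state()["eef_rot"])
for a in outline_of(c,"fish1"):
    if a["conf"]<0.4: continue
    v,u=np.nonzero(a["region"]);P=np.array([onz(c,p,0.021,True)[:2] for p in zip(u,v)])
    (cx,cy),(w,h),an=cv2.minAreaRect(P.astype(np.float32)*1000)
    m=P.mean(0);_,V=np.linalg.eigh(np.cov((P-m).T));ax=V[:,1]
    print(round(a["conf"],2),"mean",m,"rect",cx/1000,cy/1000,w,h,"axis",np.degrees(np.arctan2(ax[1],ax[0])))
if len(sys.argv)>1: save(c,sys.argv[1],scale=1.25)
E
python3 w.py w1.png
```

```text
time_s: 2.47
tcp_pos: [0.3314, -0.44, 0.2268]
eef_rot: [-180.0, 0.0, -175.3]
contact_force: [-0.1, -0.3, -0.1]
gripper_width: 0.0601
gripper_force: 0.0
time_s: 3.13
tcp_pos: [0.4515, -0.2399, 0.2269]
eef_rot: [-180.0, 0.0, 171.3]
contact_force: [0.9, -0.9, -0.0]
gripper_width: 0.0603
gripper_force: 0.0
time_s: 3.8
tcp_pos: [0.4507, -0.04, 0.2269]
eef_rot: [180.0, 0.0, 171.3]
contact_force: [0.8, -0.6, 0.0]
gripper_width: 0.06
gripper_force: 0.0
time_s: 4.47
tcp_pos: [0.4513, 0.137, 0.2268]
eef_rot: [179.9, 0.0, 171.5]
contact_force: [0.8, 0.5, 0.5]
gripper_width: 0.0597
gripper_force: 0.0
[0.451 0.136 0.227] [179.989   0.012 171.478]
0.83 mean [0.562 0.141] rect 0.579761962890625 0.1327631072998047 39.04347229003906 124.21469116210938 axis 153.28482898509318
0.76 mean [0.438 0.128] rect 0.4382217102050781 0.1268395233154297 37.60881805419922 122.2523193359375 axis 171.16772080108169
0.68 mean [0.558 0.303] rect 0.5602852172851562 0.2925877075195312 29.67697525024414 92.98474884033203 axis 102.86483198541443
0.56 mean [ 0.388 -0.457] rect 0.3702351379394531 -0.46270083618164065 188.98974609375 71.46273803710938 axis 179.3261380569575
```

View pics/w1.png

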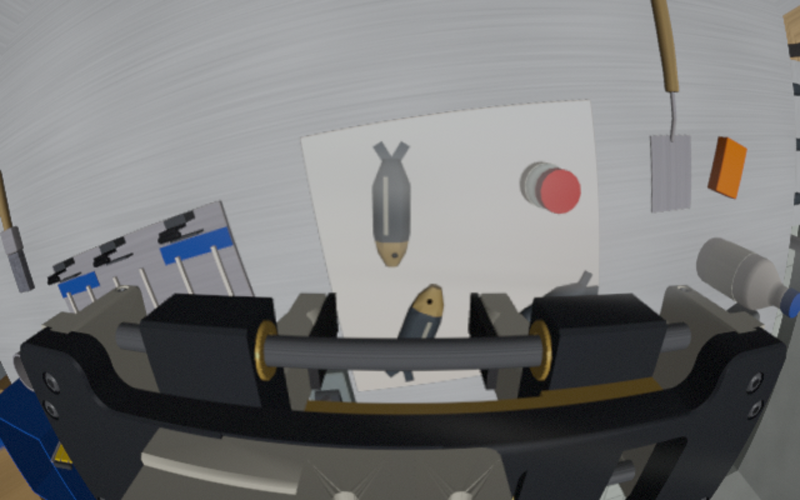

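```bash
python3 -m creep '[[60,-0.48,-0.38,-1,0,0,0],[60,0,0,-1,0,0,0],[60,0,0,-1,0,0,0],[60,0,0,-1,0,0,0],[60,0,0,-1,0,0,0],[60,0,0,-1,0,0,0],[60,0,0,-1,0,0,0],[60,0,0,-0.9,0,0,0]]' 25
python3 -m creep '[[60,0,0,-0.46,0,0,0],[60,0,0,0,0,0,0],[20,0,0,0,0,0,0],[20,0,0,0,0,0,0],[20,0,0,0,0,0,0],[20,0,0,0,0,0,0],[20,0,0,0,0,0,0],[20,0,0,0,0,0,0]]' 25
python3 -m creep '[[20,0,0,0.5,0,0,0],[20,0,0,1,0,0,0],[20,0,0,1,0,0,0],[20,0,0,0,0,0,0]]' 25
```

```text
time_s: 5.23
tcp_pos: [0.4387, 0.1232, 0.0281]
eef_rot: [180.0, 0.0, 171.3]
contact_force: [0.2, -0.1, 0.1]
gripper_width: 0.0597
gripper_force: 0.0
time_s: 5.9
tcp_pos: [0.4396, 0.1249, 0.0186]
eef_rot: [179.9, 0.1, 171.4]
contact_force: [-1.0, 0.5, 8.2]
gripper_width: 0.0355
gripper_force: 25.0
time_s: 6.23
tcp_pos: [0.441, 0.1257, 0.0842]
eef_rot: [179.8, 0.3, 171.4]
contact_force: [0.6, 0.2, -1.1]
gripper_width: 0.0353
gripper_force: 25.0
```

```bash
python3 -m creep '[[20,0.1875,-0.837,0.5,0,0,0.88],[20,0.1875,-0.837,0.5,0,0,0.88],[20,0.1875,-0.837,0,0,0,0.88],[20,0.1875,-0.837,0,0,0,0.88],[20,0.1875,-0.837,0,0,0,0.88],[20,0.1875,-0.837,0,0,0,0.88],[20,0.1875,-0.837,0,0,0,0.88],[20,0.1875,-0.837,0,0,0,0.88]]' 25
python3 -m creep '[[20,0.1875,-0.837,0,0,0,0.88],[20,0.1875,-0.837,0,0,0,0.88],[20,0.1875,-0.837,0,0,0,0.88],[20,0.1875,-0.837,0,0,0,0.88],[20,0.1875,-0.837,0,0,0,0.88],[20,0.1875,-0.837,0,0,0,0.88],[20,0.1875,-0.837,0,0,0,0.88],[20,0.1875,-0.837,0,0,0,0.88]]' 25
python3 -m creep '[[20,0,0,0,0,0,0],[20,0,0,0,0,0,0]]' 25
python3 - <<'E'
from h import *
np.set_printoptions(precision=3,suppress=True)
c=capture("wrist");save(c,"w2.png",scale=1.25);print(r.get_state()["tcp_pos"])
E
```

```text
time_s: 6.9
tcp_pos: [0.4762, -0.0441, 0.105]
eef_rot: [180.0, -0.0, 178.4]
contact_force: [0.6, -0.2, -1.8]
gripper_width: 0.0357
gripper_force: 25.0
time_s: 7.57
tcp_pos: [0.5137, -0.2115, 0.1048]
eef_rot: [180.0, -0.0, -174.6]
contact_force: [-0.1, 0.2, -1.3]
gripper_width: 0.0358
gripper_force: 25.0
time_s: 7.73
tcp_pos: [0.5134, -0.2113, 0.1044]
eef_rot: [180.0, -0.1, -174.7]
contact_force: [0.1, -0.3, -1.7]
gripper_width: 0.0361
gripper_force: 2.5
[ 0.513 -0.211  0.105]
```

View pics/w2.png

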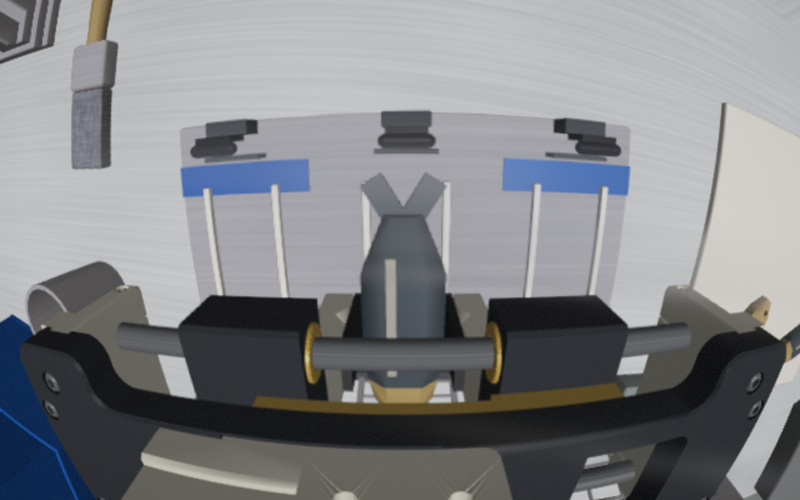

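```bash
python3 -m creep '[[20,0.1,0.05,-0.9,0,0,0],[20,0,0.03,-0.9,0,0,0],[20,0,0,-0.9,0,0,0]]' 30
python3 -m creep '[[20,0,0,-0.5,0,0,0],[20,0,0,-0.24,0,0,0],[20,0,0,0,0,0,0],[20,0,0,0,0,0,0]]' 30
```

```text
time_s: 8.03
tcp_pos: [0.5166, -0.2075, 0.0373]
eef_rot: [180.0, 0.1, -174.6]
contact_force: [0.2, 0.3, -1.7]
gripper_width: 0.0356
gripper_force: 30.0
time_s: 8.37
tcp_pos: [0.5165, -0.2078, 0.0193]
eef_rot: [-180.0, 0.0, -174.5]
contact_force: [-0.0, 0.4, -0.7]
gripper_width: 0.0358
gripper_force: 30.0
```

```bash
python3 -m creep '[[60,0,0,0,0,0,0],[60,0,0,0,0,0,0],[60,0,0,0,0,0,0],[60,0,0,0.4,0,0,0],[60,0,0,1,0,0,0],[60,0,0,1,0,0,0],[60,0,0,1,0,0,0],[60,0,0,1,0,0,0]]'
python3 -m creep '[[0,0,0,1,0,0,0],[0,0,0,1,0,0,0],[0,0,0,1,0,0,0],[0,0,0,1,0,0,0],[0,0,0,1,0,0,0],[0,0,0,1,0,0,0],[0,0,0,0.6,0,0,0],[0,0,0,0,0,0,0]]'
python3 - <<'E'
from h import *
c=capture("wrist");save(c,"w3.png",scale=1.25)
E
python3 -m creep '[[0,1,0.1,0,0,0,0],[0,1,0.1,0,0,0,0],[0,1,0.1,0,0,0,0],[0,1,0.1,0,0,0,0],[0,1,0.1,0,0,0,0],[0,0.94,0,0,0,0,0],[0,0,0,-0.5,0,0,0],[0,0,0,-1,0,0,0]]'
python3 -m creep '[[0,0,0,-1,0,0,0],[0,0,0,-1,0,0,0],[0,0,0,-1,0,0,0],[0,0,0,-0.5,0,0,0],[0,0,0,0,0,0,0]]'
```

```text
time_s: 9.03
tcp_pos: [0.5163, -0.2086, 0.1312]
eef_rot: [-180.0, 0.0, -174.6]
contact_force: [0.9, 0.3, -0.2]
gripper_width: 0.06
gripper_force: 0.0
time_s: 9.7
tcp_pos: [0.5176, -0.2091, 0.2992]
eef_rot: [-179.9, 0.4, -174.6]
contact_force: [0.7, -0.4, 0.1]
gripper_width: 0.0121
gripper_force: 0.0
time_s: 10.42
tcp_pos: [0.6668, -0.1962, 0.2576]
eef_rot: [-179.9, 0.2, -174.6]
contact_force: [-0.3, -0.5, 0.7]
gripper_width: 0.0007
gripper_force: 0.0
time_s: 10.83
tcp_pos: [0.6626, -0.1957, 0.1651]
eef_rot: [179.9, -0.4, -174.6]
contact_force: [-0.8, 0.9, -0.4]
gripper_width: 0.0005
gripper_force: 0.0
```

View pics/w3.png

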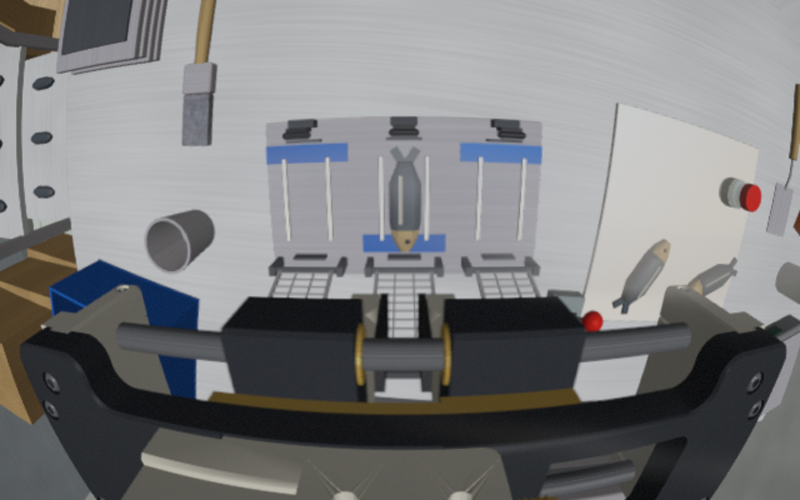

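```bash
python3 -m creep '[[0,-0.37,-0.035,-0.1,0,0,0],[0,-0.37,-0.035,-0.1,0,0,0],[0,-0.37,-0.035,-0.1,0,0,0],[0,-0.37,-0.035,-0.09,0,0,0],[0,-0.37,-0.035,-0.09,0,0,0],[0,-0.37,-0.035,-0.08,0,0,0],[0,-0.577,-0.056,-0.02,0,0,0],[0,-0.577,-0.056,-0.02,0,0,0]]'
python3 -m creep '[[0,-0.587,-0.057,-0.13,0,0,0],[0,-0.587,-0.057,-0.13,0,0,0],[0,-0.565,-0.055,-0.28,0,0,0],[0,-0.565,-0.055,-0.28,0,0,0],[0,-0.5,-0.048,-0.43,0,0,0],[0,-0.5,-0.048,-0.43,0,0,0],[0,0,0,0,0,0,0]]'
python3 -m creep '[[0,-0.388,-0.037,-0.572,0,0,0],[0,-0.388,-0.037,-0.572,0,0,0],[0,-0.16,-0.015,-0.45,0,0,0],[0,-0.16,-0.015,-0.3,0,0,0],[0,0,0,0,0,0,0]]'
```

```text
time_s: 11.5
tcp_pos: [0.5795, -0.2041, 0.1541]
eef_rot: [-180.0, 0.0, -174.6]
contact_force: [0.7, -0.8, 0.3]
gripper_width: 0.0007
gripper_force: 0.2
time_s: 12.08
tcp_pos: [0.494, -0.2119, 0.1105]
eef_rot: [179.9, -0.2, -174.7]
contact_force: [-1.9, 0.6, -1.3]
gripper_width: 0.0003
gripper_force: 0.0
time_s: 12.5
tcp_pos: [0.4693, -0.2146, 0.0638]
eef_rot: [180.0, -0.1, -174.6]
contact_force: [-0.3, 0.0, 0.2]
gripper_width: 0.0005
gripper_force: 0.1
```

```bash
python3 -m creep '[[0,0,0,-0.2,0,0,0],[0,0,0,-0.2,0,0,0],[0,0,0,-0.15,0,0,0],[0,0,0,0,0,0,0]]'
python3 -m creep '[[0,0,0,-0.12,0,0,0],[0,0,0,-0.12,0,0,0],[0,0,0,0,0,0,0],[0,0,0,0,0,0,0]]'
```

```text
time_s: 12.83
tcp_pos: [0.4709, -0.2147, 0.0508]
eef_rot: [-180.0, 0.0, -174.6]
contact_force: [-0.2, -0.8, -0.6]
gripper_width: 0.0004
gripper_force: 0.0
time_s: 13.17
tcp_pos: [0.4711, -0.2146, 0.0452]
eef_rot: [-180.0, 0.0, -174.6]
contact_force: [-1.8, 0.2, 4.4]
gripper_width: 0.0003
gripper_force: 2.3
```

```bash
python3 -m creep '[[0,0,0,-0.1,0,0,0],[0,0,0,0,0,0,0]]'
python3 -m creep '[[0,0,0,-0.1,0,0,0],[0,0,0,0,0,0,0]]'
python3 -m creep '[[0,0,0,-0.1,0,0,0],[0,0,0,0,0,0,0]]'
```

```text
time_s: 13.33
tcp_pos: [0.4711, -0.2148, 0.0446]
eef_rot: [-179.9, 0.0, -174.5]
contact_force: [-7.9, 4.6, 26.3]
gripper_width: 0.0003
gripper_force: 13.4
time_s: 13.5
tcp_pos: [0.4712, -0.2149, 0.044]
eef_rot: [-179.9, 0.1, -174.5]
contact_force: [-15.6, 9.9, 49.5]
gripper_width: 0.0005
gripper_force: 24.5
time_s: 13.67
tcp_pos: [0.4713, -0.215, 0.0434]
eef_rot: [-179.9, 0.1, -174.4]
contact_force: [-21.8, 14.8, 71.2]
gripper_width: 0.0008
gripper_force: 35.7
```

```bash
python3 -m creep '[[0,0,0,0.4,0,0,0],[0,0,0,0.8,0,0,0],[0,0,0,1,0,0,0],[0,0,0,1,0,0,0],[0,0,0,1,0,0,0],[0,0,0,1,0,0,0],[60,0,0,1,0,0,0],[60,0,0,0,0,0,0]]'
python3 -m creep '[[60,0.2775,0.865,0,0,0,-2.08],[60,0.2775,0.865,0,0,0,-2.08],[60,0.2775,0.865,0,0,0,-2.08],[60,0.2775,0.865,0,0,0,-2.08],[60,0.2775,0.865,0,0,0,-2.08],[60,0.2775,0.865,0,0,0,-2.08],[60,0.2775,0.865,0,0,0,-2.08],[60,0.2775,0.865,0,0,0,-2.08]]'
python3 -m creep '[[60,0.2775,0.865,0,0,0,-2.08],[60,0.2775,0.865,0,0,0,-2.08],[60,0.2775,0.865,0,0,0,-2.08],[60,0.2775,0.865,0,0,0,-2.08],[60,0.2775,0.865,0,0,0,-2.08],[60,0.2775,0.865,0,0,0,-2.08],[60,0.2775,0.865,0,0,0,-2.08],[60,0.2775,0.865,0,0,0,-2.08]]'
python3 -m creep '[[60,0,0,0,0,0,0],[60,0,0,0,0,0,0]]'
python3 w.py w4.png
python3 - <<'E'
from h import *
c=capture("side");save(c,"s4.png",(280,100,480,250),4)
E
```

```text
time_s: 14.33
tcp_pos: [0.4733, -0.2153, 0.1975]
eef_rot: [-179.8, 0.4, -174.5]
contact_force: [1.7, -0.0, -0.2]
gripper_width: 0.0088
gripper_force: 0.0
time_s: 15.0
tcp_pos: [0.5264, -0.0404, 0.1921]
eef_rot: [180.0, 0.0, 168.7]
contact_force: [0.1, -0.5, 0.7]
gripper_width: 0.0583
gripper_force: 0.0
time_s: 15.67
tcp_pos: [0.5818, 0.1326, 0.192]
eef_rot: [180.0, -0.0, 152.0]
contact_force: [0.4, -0.3, 0.1]
gripper_width: 0.0601
gripper_force: 0.0
time_s: 15.83
tcp_pos: [0.5816, 0.1324, 0.1915]
eef_rot: [-180.0, -0.0, 152.2]
contact_force: [-0.7, 0.3, -0.3]
gripper_width: 0.0599
gripper_force: 0.0
[0.581 0.132 0.192] [-179.954   -0.039  152.202]
0.81 mean [0.578 0.279] rect 0.5768173217773438 0.28191668701171874 39.63996505737305 120.52357482910156 axis 116.21309634267205
0.79 mean [0.578 0.133] rect 0.580160888671875 0.13228028869628905 36.852230072021484 120.89311981201172 axis 152.6813332773661
0.68 mean [ 0.48  -0.137] rect 0.5738338012695312 -0.44733404541015626 228.50083923339844 867.1907348632812 axis 102.0989666556333
```

View pics/s4.png

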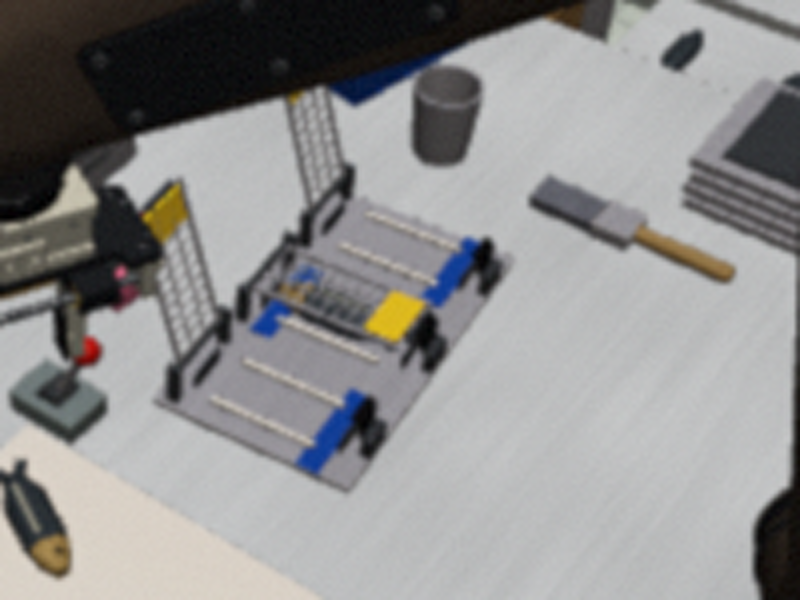

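Side crop: cover 2 is shut (yellow pad at crop 398,317, tucked under its catch), and the fish is inside with its head at the stripe. The second fish is where expected, so I'm grasping it.

```bash
python3 -m creep '[[60,0,0,-1,0,0,0],[60,0,0,-1,0,0,0],[60,0,0,-1,0,0,0],[60,0,0,-1,0,0,0],[60,0,0,-1,0,0,0],[60,0,0,-0.9,0,0,0],[60,0,0,-0.6,0,0,0],[60,0,0,-0.43,0,0,0]]' 25
python3 -m creep '[[60,0,0,0,0,0,0],[20,0,0,0,0,0,0],[20,0,0,0,0,0,0],[20,0,0,0,0,0,0],[20,0,0,0,0,0,0],[20,0,0,0,0,0,0],[20,0,0,0,0,0,0]]' 25
python3 -m creep '[[20,0,0,0.5,0,0,0],[20,0,0,1,0,0,0],[20,0,0,1,0,0,0],[20,0,0,1,0,0,0],[20,0,0,0,0,0,0]]' 25
```

```text
time_s: 16.65
tcp_pos: [0.5807, 0.13, 0.0176]
eef_rot: [-179.9, -0.1, 152.1]
contact_force: [-0.3, -0.8, -1.0]
gripper_width: 0.0601
gripper_force: 0.0
time_s: 17.23
tcp_pos: [0.5821, 0.1317, 0.0203]
eef_rot: [179.9, 0.1, 152.2]
contact_force: [-0.5, 0.1, 6.5]
gripper_width: 0.0359
gripper_force: 25.0
time_s: 17.65
tcp_pos: [0.5841, 0.1325, 0.1119]
eef_rot: [179.7, 0.3, 152.2]
contact_force: [1.2, 0.3, -1.2]
gripper_width: 0.0356
gripper_force: 25.0
```

```bash
python3 -m creep '[[20,-0.527,-0.4,0,0,0,2.08],[20,-0.527,-0.4,0,0,0,2.08],[20,-0.527,-0.4,0,0,0,2.08],[20,-0.527,-0.4,0,0,0,2.08],[20,-0.527,-0.4,0,0,0,2.08],[20,-0.527,-0.4,0,0,0,2.08],[20,0,-0.668,0,0,0,2.08],[20,0,-0.668,0,0,0,2.08]]' 25
python3 -m creep '[[20,0,-0.668,0,0,0,2.08],[20,0,-0.668,0,0,0,2.08],[20,0,-0.668,0,0,0,2.08],[20,0,-0.668,0,0,0,2.08],[20,0,-0.668,0,0,0,2.08],[20,0,-0.668,0,0,0,2.08],[20,0,-0.668,0,0,0,2.08],[20,0,-0.668,0,0,0,2.08]]' 25
python3 -m creep '[[20,0,0,-0.5,0,0,0],[20,0,0,-0.5,0,0,0]]' 25
```

```text
time_s: 18.32
tcp_pos: [0.5015, 0.0376, 0.1066]
eef_rot: [180.0, -0.0, 168.9]
contact_force: [0.7, 0.5, -1.8]
gripper_width: 0.0355
gripper_force: 25.0
time_s: 18.98
tcp_pos: [0.502, -0.0964, 0.1064]
eef_rot: [180.0, -0.0, -174.5]
contact_force: [-0.8, -0.4, -1.3]
gripper_width: 0.0355
gripper_force: 25.0
time_s: 19.15
tcp_pos: [0.5027, -0.0964, 0.0817]
eef_rot: [180.0, 0.1, -174.7]
contact_force: [-0.3, 0.6, -3.3]
gripper_width: 0.0357
gripper_force: 25.0
```

```bash
python3 -m creep '[[20,0.1,0.06,-0.7,0,0,0],[20,0,0,-0.7,0,0,0],[20,0,0,-0.6,0,0,0],[20,0,0,-0.3,0,0,0],[20,0,0,-0.2,0,0,0],[20,0,0,0,0,0,0]]' 25
python3 -m creep '[[60,0,0,0,0,0,0],[60,0,0,0,0,0,0],[60,0,0,0,0,0,0],[60,0,0,0.4,0,0,0],[60,0,0,1,0,0,0],[60,0,0,1,0,0,0],[60,0,0,1,0,0,0],[60,0,0,1,0,0,0]]'
python3 -m creep '[[0,0,0,1,0,0,0],[0,0,0,1,0,0,0],[0,0,0,1,0,0,0],[0,0,0,1,0,0,0],[0,0,0,1,0,0,0],[0,0,0,1,0,0,0],[0,0,0,0.6,0,0,0],[0,0,0,0,0,0,0]]'
python3 - <<'E'
from h import *
c=capture("wrist");save(c,"w5.png",scale=1.25)
E
```

```text
time_s: 19.65
tcp_pos: [0.5048, -0.0941, 0.0192]
eef_rot: [-180.0, -0.0, -174.6]
contact_force: [0.2, 0.0, -1.3]
gripper_width: 0.0357
gripper_force: 25.0
time_s: 20.32
tcp_pos: [0.5049, -0.0942, 0.1314]
eef_rot: [-180.0, 0.0, -174.6]
contact_force: [1.2, -0.2, 0.2]
gripper_width: 0.0603
gripper_force: 0.0
time_s: 20.98
tcp_pos: [0.5063, -0.0944, 0.2992]
eef_rot: [-180.0, 0.4, -174.6]
contact_force: [0.6, -0.3, 0.4]
gripper_width: 0.0121
gripper_force: 0.0
```

View pics/w5.png

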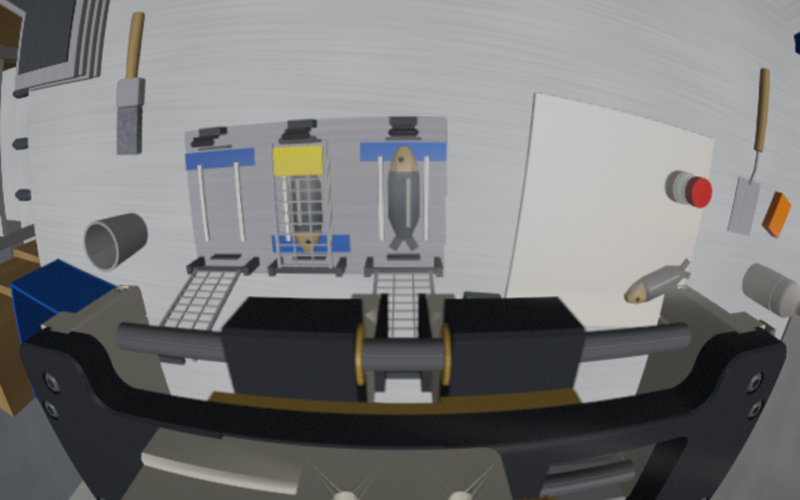

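The fish in clamp 3 lies centred at (403,195) with its head on the blue stripe, and cover 2 is still shut. Next, cover 3.

```bash
python3 -m creep '[[0,1,0.1,0,0,0,0],[0,1,0.1,0,0,0,0],[0,1,0.1,0,0,0,0],[0,1,0.1,0,0,0,0],[0,1,0.1,0,0,0,0],[0,0.94,0,0,0,0,0],[0,0,0,-0.5,0,0,0],[0,0,0,-1,0,0,0]]'
python3 -m creep '[[0,0,0,-1,0,0,0],[0,0,0,-1,0,0,0],[0,0,0,-1,0,0,0],[0,0,0,-0.5,0,0,0],[0,0,0,0,0,0,0]]'
python3 -m creep '[[0,-0.37,-0.035,-0.1,0,0,0],[0,-0.37,-0.035,-0.1,0,0,0],[0,-0.37,-0.035,-0.1,0,0,0],[0,-0.37,-0.035,-0.09,0,0,0],[0,-0.37,-0.035,-0.09,0,0,0],[0,-0.37,-0.035,-0.08,0,0,0],[0,-0.577,-0.056,-0.02,0,0,0],[0,-0.577,-0.056,-0.02,0,0,0]]'
python3 -m creep '[[0,-0.587,-0.057,-0.13,0,0,0],[0,-0.587,-0.057,-0.13,0,0,0],[0,-0.565,-0.055,-0.28,0,0,0],[0,-0.565,-0.055,-0.28,0,0,0],[0,-0.5,-0.048,-0.43,0,0,0],[0,-0.5,-0.048,-0.43,0,0,0],[0,0,0,0,0,0,0]]'
python3 -m creep '[[0,-0.388,-0.037,-0.572,0,0,0],[0,-0.388,-0.037,-0.572,0,0,0],[0,-0.16,-0.015,-0.45,0,0,0],[0,-0.16,-0.015,-0.3,0,0,0],[0,0,0,0,0,0,0]]'
python3 -m creep '[[0,0,0,-0.2,0,0,0],[0,0,0,-0.2,0,0,0],[0,0,0,-0.15,0,0,0],[0,0,0,0,0,0,0]]'
python3 -m creep '[[0,0,0,-0.12,0,0,0],[0,0,0,-0.12,0,0,0],[0,0,0,0,0,0,0],[0,0,0,0,0,0,0]]'
```

```text
time_s: 21.7
tcp_pos: [0.6554, -0.0817, 0.2575]
eef_rot: [-180.0, 0.2, -174.6]
contact_force: [0.1, 0.2, 0.8]
gripper_width: 0.0004
gripper_force: 0.0
time_s: 22.12
tcp_pos: [0.6507, -0.0817, 0.1647]
eef_rot: [180.0, -0.4, -174.6]
contact_force: [-0.4, -0.5, -0.6]
gripper_width: 0.0007
gripper_force: 0.0
time_s: 22.78
tcp_pos: [0.5681, -0.0898, 0.1543]
eef_rot: [180.0, 0.0, -174.6]
contact_force: [1.2, -0.7, 0.5]
gripper_width: 0.0004
gripper_force: 0.2
time_s: 23.37
tcp_pos: [0.4826, -0.098, 0.1107]
eef_rot: [180.0, -0.2, -174.6]
contact_force: [-1.8, 0.3, -0.8]
gripper_width: 0.0004
gripper_force: 0.0
time_s: 23.78
tcp_pos: [0.458, -0.1004, 0.0641]
eef_rot: [-180.0, -0.1, -174.6]
contact_force: [-0.4, 0.7, 0.2]
gripper_width: 0.0004
gripper_force: 0.1
time_s: 24.12
tcp_pos: [0.4596, -0.1002, 0.0509]
eef_rot: [-180.0, 0.0, -174.6]
contact_force: [0.1, 0.4, 0.5]
gripper_width: 0.0003
gripper_force: 0.0
time_s: 24.45
tcp_pos: [0.4596, -0.1002, 0.0452]
eef_rot: [-180.0, 0.0, -174.6]
contact_force: [-0.1, 0.1, 3.9]
gripper_width: 0.0005
gripper_force: 1.7
```

```bash
python3 -m creep '[[0,0,0,-0.1,0,0,0],[0,0,0,0,0,0,0]]'
python3 -m creep '[[0,0,0,-0.1,0,0,0],[0,0,0,0,0,0,0]]'
python3 -m creep '[[0,0,0,0.4,0,0,0],[0,0,0,0.8,0,0,0],[0,0,0,1,0,0,0],[0,0,0,1,0,0,0],[0,0,0,1,0,0,0],[0,0,0,1,0,0,0],[60,0,0,1,0,0,0],[60,0,0,0,0,0,0]]'
python3 -m creep '[[60,0.295,0.953,0,0,0,6.875],[60,0.295,0.953,0,0,0,6.875],[60,0.295,0.953,0,0,0,6.875],[60,0.295,0.953,0,0,0,6.875],[60,0.295,0.953,0,0,0,6.875],[60,0.295,0.953,0,0,0,6.875],[60,0.295,0.953,0,0,0,6.875],[60,0.295,0.953,0,0,0,6.875]]'
python3 -m creep '[[60,0.295,0.953,0,0,0,6.875],[60,0.295,0.953,0,0,0,6.875],[60,0.295,0.953,0,0,0,6.875],[60,0.295,0.953,0,0,0,6.875],[60,0.295,0.953,0,0,0,6.875],[60,0.295,0.953,0,0,0,6.875],[60,0.295,0.953,0,0,0,6.875],[60,0.295,0.953,0,0,0,6.875]]'
python3 -m creep '[[60,0,0,0,0,0,0],[60,0,0,0,0,0,0]]'
python3 w.py w6.png
```

```text
time_s: 24.62
tcp_pos: [0.4597, -0.1003, 0.0445]
eef_rot: [-180.0, 0.0, -174.5]
contact_force: [-9.3, 4.5, 30.4]
gripper_width: 0.0006
gripper_force: 15.2
time_s: 24.78
tcp_pos: [0.4598, -0.1004, 0.0438]
eef_rot: [-179.9, 0.1, -174.5]
contact_force: [-17.8, 7.8, 57.1]
gripper_width: 0.0006
gripper_force: 28.1
time_s: 25.45
tcp_pos: [0.4619, -0.1003, 0.1999]
eef_rot: [-180.0, 0.4, -174.5]
contact_force: [0.5, 0.5, -0.2]
gripper_width: 0.0089
gripper_force: 0.0
time_s: 26.12
tcp_pos: [0.5183, 0.0916, 0.1947]
eef_rot: [180.0, 0.0, -119.3]
contact_force: [-0.6, -0.2, -0.1]
gripper_width: 0.0586
gripper_force: 0.0
time_s: 26.78
tcp_pos: [0.5774, 0.2822, 0.1944]
eef_rot: [180.0, 0.0, -64.3]
contact_force: [0.6, 0.0, 0.4]
gripper_width: 0.0599
gripper_force: 0.0
time_s: 26.95
tcp_pos: [0.577, 0.282, 0.1937]
eef_rot: [179.9, -0.0, -64.6]
contact_force: [-0.8, -0.4, 0.1]
gripper_width: 0.06
gripper_force: 0.0
[0.577 0.281 0.194] [179.918  -0.013 -64.649]
0.69 mean [0.578 0.278] rect 0.5776282348632813 0.28141656494140627 35.75067138671875 120.41333770751953 axis 116.45931139330905
```

```bash
python3 -m creep '[[60,0,0,-1,0,0,0.5],[60,0,0,-1,0,0,0],[60,0,0,-1,0,0,0],[60,0,0,-1,0,0,0],[60,0,0,-1,0,0,0],[60,0,0,-1,0,0,0],[60,0,0,-0.6,0,0,0],[60,0,0,-0.4,0,0,0]]' 25
python3 -m creep '[[60,0,0,0,0,0,0],[20,0,0,0,0,0,0],[20,0,0,0,0,0,0],[20,0,0,0,0,0,0],[20,0,0,0,0,0,0],[20,0,0,0,0,0,0],[20,0,0,0,0,0,0]]' 25
python3 -m creep '[[20,0,0,0.5,0,0,0],[20,0,0,1,0,0,0],[20,0,0,1,0,0,0],[20,0,0,1,0,0,0],[20,0,0,1,0,0,0],[20,0,0,0,0,0,0]]' 25
```

```text
time_s: 27.72
tcp_pos: [0.5761, 0.2791, 0.0182]
eef_rot: [179.9, -0.0, -64.2]
contact_force: [-0.1, 0.1, -0.3]
gripper_width: 0.0598
gripper_force: 0.0
time_s: 28.3
tcp_pos: [0.5777, 0.2813, 0.0212]
eef_rot: [-179.9, 0.0, -64.1]
contact_force: [-1.9, -0.1, 6.5]
gripper_width: 0.0356
gripper_force: 25.0
time_s: 28.8
tcp_pos: [0.5796, 0.2824, 0.1391]
eef_rot: [-179.5, 0.1, -64.0]
contact_force: [0.6, 1.2, -1.0]
gripper_width: 0.0357
gripper_force: 25.0
```

```bash
python3 -m creep '[[20,-0.53,-0.932,0,0,0,-6.9],[20,-0.53,-0.932,0,0,0,-6.9],[20,-0.53,-0.932,0,0,0,-6.9],[20,-0.53,-0.932,0,0,0,-6.9],[20,-0.53,-0.932,0,0,0,-6.9],[20,-0.53,-0.932,0,0,0,-6.9],[20,-0.53,-0.932,0,0,0,-6.9],[20,-0.53,-0.932,0,0,0,-6.9]]' 30
python3 -m creep '[[20,0,-0.932,0,0,0,-6.9],[20,0,-0.932,0,0,0,-6.9],[20,0,-0.932,0,0,0,-6.9],[20,0,-0.932,0,0,0,-6.9],[20,0,-0.932,0,0,0,-6.9],[20,0,-0.932,0,0,0,-6.9],[20,0,-0.932,0,0,0,-6.9],[20,0,-0.932,0,0,0,-6.9]]' 30
python3 -m creep '[[20,0.27,-0.932,0,0,0,0],[20,0.27,-0.932,0,0,0,0],[20,0.27,-0.932,0,0,0,0],[20,0.27,-0.932,0,0,0,0],[20,0.27,-0.932,0,0,0,0],[20,0.27,-0.932,0,0,0,0],[20,0.27,-0.932,0,0,0,0],[20,0.27,-0.932,0,0,0,0]]' 30
python3 -m creep '[[20,0,-0.92,0,0,0,0],[20,0,-0.92,0,0,0,0],[20,0,0,0,0,0,0],[20,0,0,0,0,0,0]]' 30
```

```text
time_s: 29.47
tcp_pos: [0.47, 0.0933, 0.1328]
eef_rot: [180.0, 0.0, -119.6]
contact_force: [0.3, -0.5, -1.1]
gripper_width: 0.0354
gripper_force: 30.0
time_s: 30.13
tcp_pos: [0.4707, -0.093, 0.133]
eef_rot: [180.0, 0.0, -174.8]
contact_force: [1.2, 0.3, -2.0]
gripper_width: 0.0354
gripper_force: 30.0
time_s: 30.8
tcp_pos: [0.5249, -0.2794, 0.1327]
eef_rot: [180.0, -0.0, -174.5]
contact_force: [0.5, -0.3, -1.4]
gripper_width: 0.0354
gripper_force: 30.0
time_s: 31.13
tcp_pos: [0.5244, -0.3251, 0.1322]
eef_rot: [180.0, -0.1, -174.6]
contact_force: [0.0, 0.0, -1.3]
gripper_width: 0.0354
gripper_force: 30.0
```

```bash
python3 -m creep '[[20,0.1,0.06,-0.8,0,0,0],[20,0,0,-0.9,0,0,0],[20,0,0,-0.9,0,0,0],[20,0,0,-0.8,0,0,0],[20,0,0,-0.6,0,0,0],[20,0,0,-0.3,0,0,0],[20,0,0,-0.2,0,0,0],[20,0,0,0,0,0,0]]' 30
python3 -m creep '[[60,0,0,0,0,0,0],[60,0,0,0,0,0,0],[60,0,0,0,0,0,0],[60,0,0,0.4,0,0,0],[60,0,0,1,0,0,0],[60,0,0,1,0,0,0],[60,0,0,1,0,0,0],[60,0,0,1,0,0,0]]'
python3 -m creep '[[0,0,0,1,0,0,0],[0,0,0,1,0,0,0],[0,0,0,1,0,0,0],[0,0,0,1,0,0,0],[0,0,0,1,0,0,0],[0,0,0,1,0,0,0],[0,0,0,0.6,0,0,0],[0,0,0,0,0,0,0]]'
python3 - <<'E'
from h import *
c=capture("wrist");save(c,"w7.png",scale=1.25)
E
```

```text
time_s: 31.8
tcp_pos: [0.5278, -0.322, 0.0211]
eef_rot: [-180.0, -0.0, -174.4]
contact_force: [0.5, 0.2, -2.3]
gripper_width: 0.0352
gripper_force: 30.0
time_s: 32.47
tcp_pos: [0.5276, -0.3229, 0.1323]
eef_rot: [-180.0, 0.0, -174.5]
contact_force: [0.0, -0.4, -0.4]
gripper_width: 0.0602
gripper_force: 0.0
time_s: 33.13
tcp_pos: [0.5287, -0.3237, 0.3006]
eef_rot: [-179.8, 0.4, -174.5]
contact_force: [0.5, 0.2, 0.2]
gripper_width: 0.0119
gripper_force: 0.0
```

View pics/w7.png

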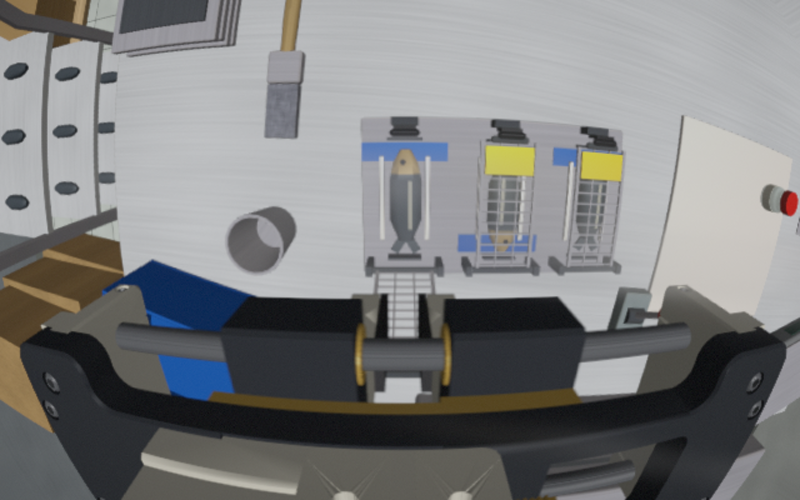

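Clamp 1's fish is centred at (405,200), head on the stripe, and covers 2 and 3 are shut. Cover 1 is next. The cup is off to the side at (260,240), clear of the sweep.

```bash
python3 -m creep '[[0,1,0.1,0,0,0,0],[0,1,0.1,0,0,0,0],[0,1,0.1,0,0,0,0],[0,1,0.1,0,0,0,0],[0,1,0.1,0,0,0,0],[0,0.94,0,0,0,0,0],[0,0,0,-0.5,0,0,0],[0,0,0,-1,0,0,0]]'
python3 -m creep '[[0,0,0,-1,0,0,0],[0,0,0,-1,0,0,0],[0,0,0,-1,0,0,0],[0,0,0,-0.5,0,0,0],[0,0,0,0,0,0,0]]'
python3 -m creep '[[0,-0.37,-0.035,-0.1,0,0,0],[0,-0.37,-0.035,-0.1,0,0,0],[0,-0.37,-0.035,-0.1,0,0,0],[0,-0.37,-0.035,-0.09,0,0,0],[0,-0.37,-0.035,-0.09,0,0,0],[0,-0.37,-0.035,-0.08,0,0,0],[0,-0.577,-0.056,-0.02,0,0,0],[0,-0.577,-0.056,-0.02,0,0,0]]'
python3 -m creep '[[0,-0.587,-0.057,-0.13,0,0,0],[0,-0.587,-0.057,-0.13,0,0,0],[0,-0.565,-0.055,-0.28,0,0,0],[0,-0.565,-0.055,-0.28,0,0,0],[0,-0.5,-0.048,-0.43,0,0,0],[0,-0.5,-0.048,-0.43,0,0,0],[0,0,0,0,0,0,0]]'
python3 -m creep '[[0,-0.388,-0.037,-0.572,0,0,0],[0,-0.388,-0.037,-0.572,0,0,0],[0,-0.16,-0.015,-0.45,0,0,0],[0,-0.16,-0.015,-0.3,0,0,0],[0,0,0,0,0,0,0]]'
python3 -m creep '[[0,0,0,-0.2,0,0,0],[0,0,0,-0.2,0,0,0],[0,0,0,-0.15,0,0,0],[0,0,0,0,0,0,0]]'
python3 -m creep '[[0,0,0,-0.12,0,0,0],[0,0,0,-0.12,0,0,0],[0,0,0,0,0,0,0],[0,0,0,0,0,0,0]]'
```

```text
time_s: 33.85
tcp_pos: [0.6782, -0.3104, 0.2587]
eef_rot: [-179.9, 0.2, -174.4]
contact_force: [0.0, 0.6, -0.4]
gripper_width: 0.0005
gripper_force: 0.0
time_s: 34.27
tcp_pos: [0.674, -0.3096, 0.1658]
eef_rot: [179.8, -0.4, -174.5]
contact_force: [0.2, 0.3, -0.1]
gripper_width: 0.0008
gripper_force: 0.0
time_s: 34.93
tcp_pos: [0.5907, -0.3184, 0.1552]
eef_rot: [-180.0, 0.0, -174.5]
contact_force: [-0.1, -0.1, -0.6]
gripper_width: 0.0006
gripper_force: 0.2
time_s: 35.52
tcp_pos: [0.5054, -0.3258, 0.1115]
eef_rot: [179.9, -0.2, -174.6]
contact_force: [-1.5, 0.8, -0.1]
gripper_width: 0.0008
gripper_force: 0.0
time_s: 35.93
tcp_pos: [0.4805, -0.3287, 0.0648]
eef_rot: [179.9, -0.1, -174.5]
contact_force: [-0.4, 0.1, 0.2]
gripper_width: 0.0004
gripper_force: 0.1
time_s: 36.27
tcp_pos: [0.4823, -0.3291, 0.052]
eef_rot: [-180.0, 0.0, -174.5]
contact_force: [0.0, -0.2, 0.2]
gripper_width: 0.0003
gripper_force: 0.1
time_s: 36.6
tcp_pos: [0.482, -0.3289, 0.0458]
eef_rot: [180.0, -0.0, -174.5]
contact_force: [-0.9, 0.8, 0.8]
gripper_width: 0.0005
gripper_force: 0.2
```

```bash
python3 -m creep '[[0,0,0,-0.1,0,0,0],[0,0,0,0,0,0,0]]'
python3 -m creep '[[0,0,0,-0.1,0,0,0],[0,0,0,0,0,0,0]]'
python3 -m creep '[[0,0,0,-0.05,0,0,0],[0,0,0,0,0,0,0]]'
python3 -m creep '[[0,0,0,0.4,0,0,0],[0,0,0,0.8,0,0,0],[0,0,0,1,0,0,0],[0,0,0,1,0,0,0],[0,0,0,1,0,0,0],[0,0,0,1,0,0,0],[0,0,0,1,0,0,0],[0,0,0,0,0,0,0]]'
python3 -m creep '[[0,0.223,0.997,0,0,0,0],[0,0.223,0.997,0,0,0,0],[0,0.223,0.997,0,0,0,0],[0,0.223,0.997,0,0,0,0],[0,0.223,0.997,0,0,0,0],[0,0.223,0.997,0,0,0,0],[0,0.223,0.997,0,0,0,0]]'
python3 -m creep '[[0,0.223,0.997,0,0,0,0],[0,0.223,0.997,0,0,0,0],[0,0.223,0.997,0,0,0,0],[0,0.223,0.997,0,0,0,0],[0,0.223,0.997,0,0,0,0],[0,0.223,0.997,0,0,0,0],[0,0.223,0.997,0,0,0,0],[0,0,0,0,0,0,0]]'
python3 - <<'E'
from h import *
c=capture("side");save(c,"s8.png",(270,100,470,250),4)
c=capture("wrist");save(c,"w8.png",scale=1.25)
E
```

```text
time_s: 36.77
tcp_pos: [0.4821, -0.329, 0.045]
eef_rot: [-180.0, 0.0, -174.4]
contact_force: [-3.5, 3.2, 14.2]
gripper_width: 0.0005
gripper_force: 6.6
time_s: 36.93
tcp_pos: [0.4822, -0.3292, 0.0445]
eef_rot: [-179.9, 0.1, -174.4]
contact_force: [-9.0, 7.7, 32.3]
gripper_width: 0.0008
gripper_force: 15.7
time_s: 37.1
tcp_pos: [0.4822, -0.3292, 0.0442]
eef_rot: [-179.9, 0.1, -174.4]
contact_force: [-11.0, 10.7, 39.9]
gripper_width: 0.0006
gripper_force: 20.3
time_s: 37.77
tcp_pos: [0.4842, -0.3302, 0.2003]
eef_rot: [-179.8, 0.4, -174.4]
contact_force: [1.2, 0.2, 1.5]
gripper_width: 0.0004
gripper_force: 0.0
time_s: 38.35
tcp_pos: [0.5209, -0.1531, 0.1945]
eef_rot: [180.0, 0.0, -174.5]
contact_force: [0.7, -0.9, -0.2]
gripper_width: 0.0005
gripper_force: 0.0
time_s: 39.02
tcp_pos: [0.5608, 0.0234, 0.1944]
eef_rot: [180.0, 0.0, -174.3]
contact_force: [0.6, -0.5, 0.8]
gripper_width: 0.0004
gripper_force: 0.0
```

View pics/s8.png

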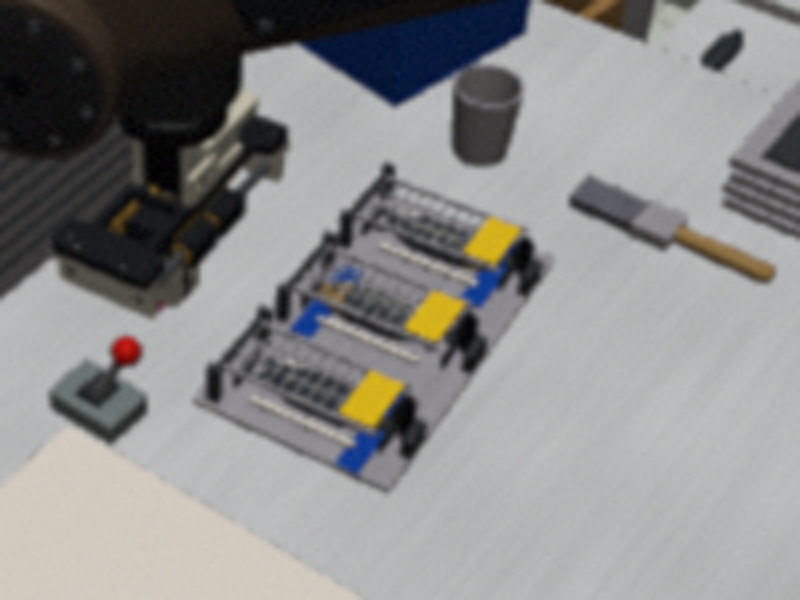

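View pics/w8.png

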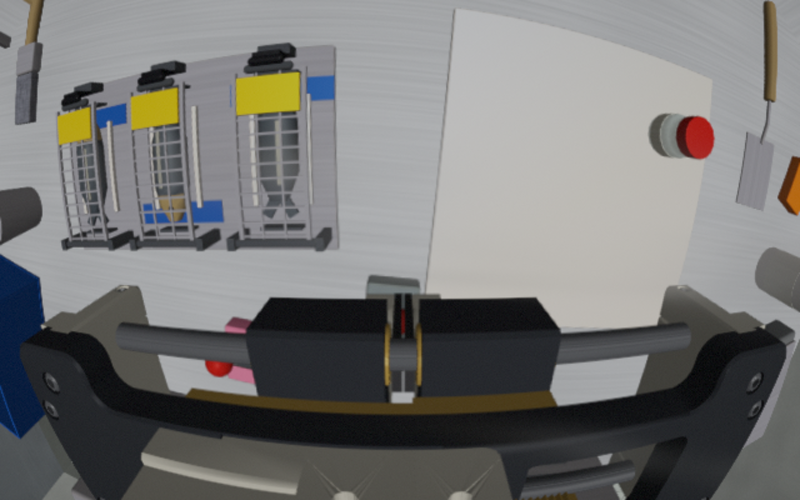

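All three covers are flat under their catches, and the grey-block lever (the right one; pink stays untouched) is straight ahead. I'm pushing it now.

```bash
python3 -m creep '[[0,0,-0.1,-0.9,0,0,0],[0,0,0,-0.9,0,0,0],[0,0,0,-0.9,0,0,0],[0,0,0,-0.9,0,0,0],[0,0,0,-0.9,0,0,0],[0,0,0,0,0,0,0]]'
python3 -m creep '[[0,0.4,0,0,0,0,0],[0,0.4,0,0,0,0,0],[0,0.4,0,0,0,0,0],[0,0.4,0,0,0,0,0],[0,0.4,0,0,0,0,0],[0,0.4,0,0,0,0,0],[0,0.4,0,0,0,0,0],[0,0.4,0,0,0,0,0]]'
python3 -m creep '[[0,0.4,0,0,0,0,0],[0,0.3,0,0,0,0,0],[0,0,0,0,0,0,0]]'
python3 -m creep '[[0,0.2,0,0,0,0,0],[0,0.2,0,0,0,0,0],[0,0,0,0,0,0,0]]'
```

```text
time_s: 39.62
tcp_pos: [0.5567, 0.0159, 0.0781]
eef_rot: [-179.9, -0.4, -174.6]
contact_force: [-1.3, -0.5, -1.0]
gripper_width: 0.0004
gripper_force: 0.0
time_s: 40.28
tcp_pos: [0.641, 0.0175, 0.0823]
eef_rot: [180.0, 0.0, -174.5]
contact_force: [-1.7, 0.5, 1.0]
gripper_width: 0.0004
gripper_force: 0.5
time_s: 40.53
tcp_pos: [0.659, 0.0176, 0.0819]
eef_rot: [-180.0, 0.0, -174.5]
contact_force: [0.8, 0.5, -0.7]
gripper_width: 0.0005
gripper_force: 0.0
time_s: 40.78
tcp_pos: [0.6669, 0.0174, 0.0819]
eef_rot: [-180.0, -0.1, -174.5]
contact_force: [-2.6, -0.8, 0.6]
gripper_width: 0.0004
gripper_force: 1.2
```

Now small steps until it stops, then measure the ball.

```bash
python3 -m creep '[[0,0.2,0,0,0,0,0],[0,0,0,0,0,0,0]]'
python3 -m creep '[[0,0.2,0,0,0,0,0],[0,0,0,0,0,0,0]]'
python3 -m creep '[[0,0.1,0,0,0,0,0],[0,0,0,0,0,0,0]]'
python3 m2.py | grep red
```

```text
time_s: 40.95
tcp_pos: [0.6677, 0.0169, 0.0814]
eef_rot: [-180.0, -0.5, -174.5]
contact_force: [-15.0, 0.8, 6.4]
gripper_width: 0.0006
gripper_force: 8.5
time_s: 41.12
tcp_pos: [0.6682, 0.0165, 0.081]
eef_rot: [-180.0, -1.0, -174.6]
contact_force: [-29.9, 2.6, 16.1]
gripper_width: 0.0004
gripper_force: 16.0
time_s: 41.28
tcp_pos: [0.6684, 0.0164, 0.0809]
eef_rot: [-180.0, -1.2, -174.6]
contact_force: [-38.5, 4.4, 22.0]
gripper_width: 0.0005
gripper_force: 19.8
red [365.854 148.146] [315.05 155.75] [ 0.679 -0.129  0.094] 0.0017944807949841232
red [365.854 148.146] [309.7   169.071] [ 0.704 -0.137  0.009] 0.0042968857216858425
```

```bash
python3 -m creep '[[0,-0.5,0,0,0,0,0],[0,-0.9,0,0,0,0,0],[0,-1,0,0.2,0,0,0],[0,-1,0,0.8,0,0,0],[0,-1,0,1,0,0,0],[0,-1,0,1,0,0,0],[0,-0.5,0.5,1,0,0,0],[0,0,1,1,0,0,0]]'
python3 -m creep '[[0,0,1,0,0,0,0],[0,0,1,0,0,0,0],[0,0,1,0,0,0,0],[0,0,1,0,0,0,0],[0,0,1,0,0,0,0],[0,0,1,0,0,0,0],[0,0,0,0,0,0,0],[0,0,0,0,0,0,0]]'
python3 m2.py | grep -E "red|yel"
python3 - <<'E'
from h import *
a=capture("side")["frame"][100:250,270:470]; b=capture("top")["frame"][110:260,290:490]
cv2.imwrite("pics/end.png",cv2.resize(np.vstack([a,b]),None,fx=2,fy=2,interpolation=cv2.INTER_CUBIC)[:,:,::-1])
E
```

```text
time_s: 42.05
tcp_pos: [0.5299, 0.0538, 0.2094]
eef_rot: [180.0, 0.1, -174.6]
contact_force: [0.1, 0.6, -0.3]
gripper_width: 0.0002
gripper_force: 0.0
time_s: 42.72
tcp_pos: [0.5325, 0.2065, 0.2075]
eef_rot: [180.0, 0.1, -174.4]
contact_force: [-0.4, -0.7, 0.0]
gripper_width: 0.0004
gripper_force: 0.0
red [365.595 148.162] [312.931 167.69 ] [ 0.697 -0.138  0.021] 0.0013645452920682411
```

View pics/end.png

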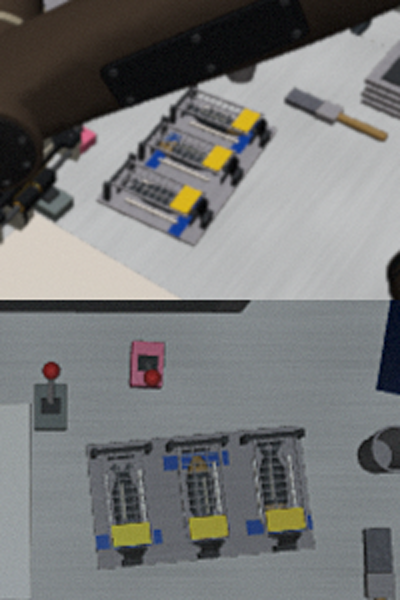

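```bash
python3 - <<'E'
from h import *
c=capture("top");f=c["frame"].astype(int)
m=(f[...,0]>f[...,1]+60)&(f[...,0]>f[...,2]+60);v,u=np.nonzero(m[130:185,300:330]);p=(u.mean()+300,v.mean()+130);print(p)
X0=onz(c,(314.741,169.407),0.092);X1=onz(c,p,0.092);print(X0,X1)
d=X1[0]-X0[0];print("swing if symmetric",2*np.arcsin(d/2/0.08))
print(r.get_state()["contact_force"])
E
```

```text
(np.float64(314.8157894736842), np.float64(144.68421052631578))
[0.61853808 0.02028517 0.092     ] [0.69125825 0.02001765 0.092     ]
swing if symmetric 0.9436240170569943
[ 0.01998829  0.70474935 -0.47825787]
```

```bash
python3 -c "
from plant import close_job
print(close_job())"
```

```text
the job is handed in; nothing more can be done
None
```

The job is handed in at about 43 s: all three fish are in their own clamps with heads at the blue stripes, all three covers are latched shut, and the grey blower lever was then pushed to its hard stop (top camera puts its swing at about 0.94 rad; no verdict was returned).

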